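# Return two photometer filters to the slots of the graded rack

## Robot

A 6-joint arm with a two-finger parallel gripper is mounted at the origin on a cart in front of the work surface, level with it; the furniture and walls round the work are solid. World frame = base frame: x ahead of the robot, y to its left, z up, the work surface at z = 0. Lengths are in m, angles in rad, forces in N, time in s.
With the tool pointing down it reaches from about 0.3 to 0.875 m from the base axis. Payload 6.4 kg.
Tool frame: the origin (TCP) lies at the very end of the fingers, on their centre line; the grasp point (between the pads) lies tcp_to_grasp behind it (tcp_to_grasp is the distance from the TCP to the grasp point, in m); z points along the fingers, y is the direction in which the jaws open and shut (so a half turn about z gives the same grasp; the last joint's range is limited). The gripper opens to 85 mm and grips with 20 to 120 N. Pads are 22 mm wide; open, the fingers measure 114 mm over their backs; the gripper's body (76 mm by 85 mm) begins 54 mm behind the grasp point. The pads swing forward as they close: fully open they stand 13 mm farther back than shut.
Start: joints at [1.12, 0.181, 1.607, -0, 1.354, -0.206], TCP at [0.139, 0.558, 0.231] pointing down, gripper open.
Joint ranges: [-2.99, 2.99], [-0.89, 2.07], [0.3, 2.58], [-1.14, 4.28], [0, 2.63], [-3.12, 3.12]. Speed limits (rad/s): [2.57, 2.57, 3.01, 3.14, 3.14, 3.14].

## Interface

Orientations are given as a unit quaternion [w, x, y, z].
In Python, from bench import get_obs, camera, hand_in, tcp_to_grasp gives the robot as it stands.
- The arm moves only by the shell command python3 -m inch 'ROWS' [OPENING]. ROWS is JSON, a list of rows, each an object with "delta_pos": the shift along the tool's x, y, z in cm, a list of three; "rotation": the turn, a rotation vector about the tool's x, y, z in rad, a list of three. In form: [{"delta_pos": [x, y, z], "rotation": [rx, ry, rz]}, ...]. A call has 1 to 10 rows; each row shifts and turns the commanded pose from where the row before left it, along the tool's axes as they then stand; what a row does not reach is not made up. A row lasts 1/10 s, in which the tool goes at most 50 mm and 8.59 degrees, less where a joint would pass 70% of its speed; a pose out of reach is approached as far as the arm can. A call is refused whole if a number of a shift passes 5 or a number of a turn 0.15, either way. A call with a gripper value outside its range is refused whole. OPENING is the finger opening in cm, from 0 to 8.54, set as the call begins (- or left out, the last holds). The fingers move at their own pace and stop on an object; the grip force is fixed at half the most. Time passes only in rows, so rows that do not move let the fingers close. It gives the time, the measured TCP pose, the force and the opening at its end, in the units of the state.
- get_obs(): the state, without advancing time (a new reading comes with each control period).
- camera(name): name is "scene" or "side" or "wrist"; returns a dict with "color" (400x640x3 uint8, red, green, blue), "vfov" (degrees; the focal length in pixels is half the picture's height over the tangent of half this angle, whatever the lens; pixels are square), "cx", "cy" (the principal point, pixels), "eye" and "orientation" of the camera in the world; the wrist camera has in their place "T_tool_cam" (4x4, takes a point from camera to tool coordinates, whose origin is the TCP and whose axes are the flange's). Camera axes: x right, y down, z forward; pixel columns grow to the right and rows downward; lengths in m; the calibration is good to about 2 mm. The wrist camera is an equidistant fisheye: a pixel r from the principal point sees the ray r / f radians off the axis. A picture is of the moment at which its call begins: read the wrist's pose just before it. There is no depth.
- hand_in(): hands the job in, once; it reports no verdict.
The state is a dict: "time_s": time; "q": joint angles; "dq": joint speeds; "joint_efforts": joint torques, N m; "eef_pos": TCP position; "eef_rot": TCP orientation; "wrist_force": force on the tool from outside, world axes, zero at the start; "torque": the same for the moment, N m; "opening": opening from 0.0 (shut) to 1.0 (fully open).
Only numpy, scipy, OpenCV 4.12 (cv2) and the standard library are available. Lean on these libraries where they do the work, as an engineer would, in place of code of your own. Each camera call takes 0.05 s, during which the arm holds its last target.

## Task

Put the two framed filters back in the blue graded rack, each standing upright and fully home on the floor of the narrowest slot that will take it, about centred front to back. The glass is brittle and the slots are not exactly where they are measured, so feel for the slot wall, never push hard, and leave the beaker, the cup and the vial where they stand.

Things in the scene. Friction and masses are not known exactly. Their poses are not given: they have to be found in the camera images.
- rack: steel base plate 74 (x) by 216 (y) by 6 mm, fixed. Origin: centre of its underside, on the worktop. On it 3 blue slot blocks in a row along y, each 46 (x) by 54 (y) mm, 46 mm high above the worktop, walls 5 mm. The outer two are clamped up to 12 mm off their nominal places along y, each its own way (unmeasured; they stay put). Slots run along x, ends open. Over 20 N between filter and rack breaks the glass
- ledge_height (a point): point 34 mm above the centre of the rack base: the height of the flat ledge in each slot. The mouth, 44 mm wide, goes down to it from 46 mm. The ledge fills the -y side, leaving the throat beside the straight +y wall, which runs from top to floor. Throat edges are square. Throats are 22 mm deep: floor at 12 mm, where a filter is fully home; on a ledge it stops 22 mm higher
- slot_wide (a point): point on the floor of the widest (+y) slot, mid-throat, with its block at the nominal place: rack x 0, y +80.2, z 12 mm. Throat 15.6 mm wide. Straight wall at rack y +88 mm, on the +y side; mouth is the 44 mm from that wall towards -y. The real block is displaced by up to 12 mm along y
- slot_middle (a point): point on the floor of the middle slot, mid-throat, with its block at the nominal place: rack x 0, y +15.7, z 12 mm. Throat 12.6 mm wide. Straight wall at rack y +22 mm, on the +y side; mouth is the 44 mm from that wall towards -y. This block is not displaced
- slot_narrow (a point): point on the floor of the narrowest (-y) slot, mid-throat, with its block at the nominal place: rack x 0, y -48.8, z 12 mm. Throat 9.6 mm wide. Straight wall at rack y -44 mm, on the +y side; mouth is the 44 mm from that wall towards -y. The real block is displaced by up to 12 mm along y
- stand_a: grey parking stand, fixed, 54 (x) by 46 (y) by 18 mm; a filter stands 12 mm deep in its 17 mm wide groove along x, with play. Origin: centre of its underside
- stand_b: grey parking stand, fixed, 54 (x) by 46 (y) by 18 mm; a filter stands 12 mm deep in its 17 mm wide groove along x, with play. Origin: centre of its underside
- filter_a: framed filter, aluminium plate 40 mm wide (x), 76 mm tall (z), 8 or 14 mm thick (y): of filter_a and filter_b one is 8, the other 14, which one is unknown. Amber round window low on each face, dark grip lines near the top. About 0.1 kg. Origin: centre of its underside, which starts 6 mm above the worktop, upright in a stand. Grip across the thickness in the top 30 mm
- filter_b: framed filter, aluminium plate 40 mm wide (x), 76 mm tall (z), 8 or 14 mm thick (y): of filter_a and filter_b one is 8, the other 14, which one is unknown. Amber round window low on each face, dark grip lines near the top. About 0.1 kg. Origin: centre of its underside, which starts 6 mm above the worktop, upright in a stand. Grip across the thickness in the top 30 mm
- beaker: clear beaker, 54 mm across, 70 mm tall, empty; stands near the work, a bystander to be left alone; origin: centre of its underside
- cup: sample cup with yellow lid, 62 mm across, 69 mm tall; stands near the work, a bystander to be left alone; origin: centre of its underside
- vial: sample vial with red cap, 27 mm across, 66 mm tall; stands near the work, a bystander to be left alone; origin: centre of its underside

How it is judged:
By the outcome, as a careful person would: the job done as asked, in the order asked, and still so for the second after the job is handed in, with the robot touching nothing.
It also fails if it takes over 59 s, if anything falls off the work surface, if the arm or the gripper's body presses on something with over 40 N, if the wrist force passes 120 N, or if a joint passes its speed limit or range.

## Working session

There is one attempt and no reset: what is moved stays moved. The work goes in short steps, Python scripts to look and compute and a shell command to move; the robot and the scene stay as the last step left them, time stands still between calls to the robot, and variables do not carry over. Pictures are saved under pics/ and viewed, and the job is handed in when it is done.

```bash
ls; mkdir -p pics; python3 - <<'E'
from bench import *
import cv2
print(get_obs(), tcp_to_grasp)
for n in ["scene","side","wrist"]:
    c=camera(n); cv2.imwrite(f"pics/{n}0.png",c["color"][:,:,::-1])
    print({k:v for k,v in c.items() if k!="color"})
E
```

```text
pics
{'time_s': 0.0, 'q': array([ 1.11967854e+00,  1.81546037e-01,  1.60800952e+00, -2.68380744e-06,
        1.35381410e+00, -2.06255592e-01]), 'dq': array([ 1.88939924e-04, -8.83297790e-05, -3.29992657e-04, -1.33842347e-03,
        2.18166792e-03, -2.60766604e-04]), 'joint_efforts': array([-1.15426556e-03, -4.44875801e+01, -3.51337659e+01, -3.08788904e-04,
        9.17625788e-03, -3.06558000e-06]), 'eef_pos': array([0.13910339, 0.55734503, 0.23038062]), 'eef_rot': array([-2.85570011e-04,  1.22125127e-01,  9.92514314e-01, -8.41364769e-04]), 'wrist_force': array([ 0.4786982 , -0.77407741, -0.28569061]), 'torque': array([ 0.03754854, -0.02607969,  0.03524479]), 'opening': 0.999962726401669} 0.0187
{'vfov': 49.76393958535672, 'cx': 321.8886851612648, 'cy': 199.25775034911126, 'eye': array([-0.12474642, -0.31002057,  0.74622691]), 'orientation': array([-0.34745816,  0.77980336, -0.4762143 ,  0.21071186])}
{'vfov': 44.278581434203836, 'cx': 314.34407973158557, 'cy': 199.18508176208954, 'eye': array([0.22640521, 1.17085706, 0.5564683 ]), 'orientation': array([ 0.07185812, -0.11598192,  0.82326912, -0.55101048])}
{'vfov': 65.70646984690485, 'cx': 317.7562270464057, 'cy': 193.93909516351772, 'T_tool_cam': array([[ 1.67281697e-04, -9.63469587e-01, -2.67817712e-01,
         6.78380745e-02],
       [ 9.99999916e-01,  2.61268459e-04, -3.15298532e-04,
         1.10834858e-03],
       [ 3.73752867e-04, -2.67817637e-01,  9.63469550e-01,
        -1.41401032e-01],
       [ 0.00000000e+00,  0.00000000e+00,  0.00000000e+00,
         1.00000000e+00]])}
```

View pics/scene0.png

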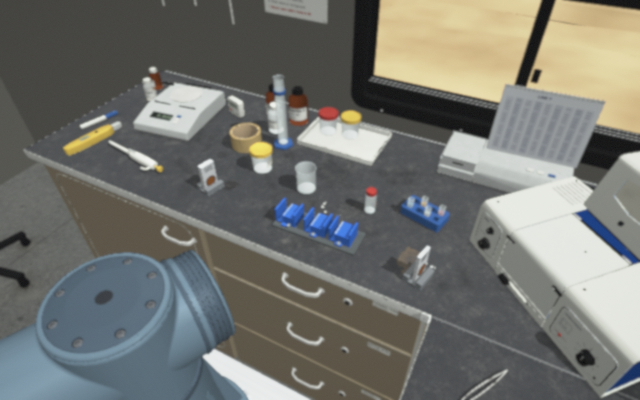

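View pics/side0.png

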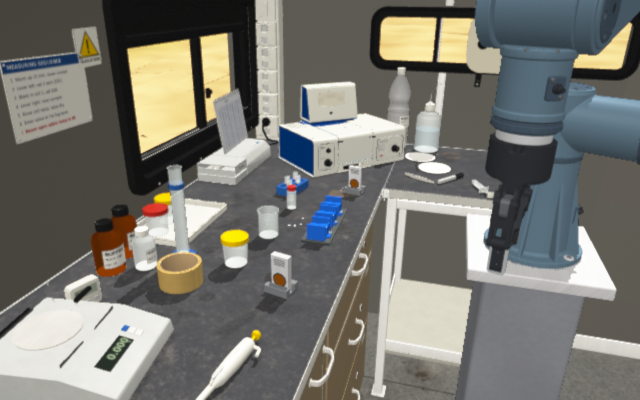

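View pics/wrist0.png

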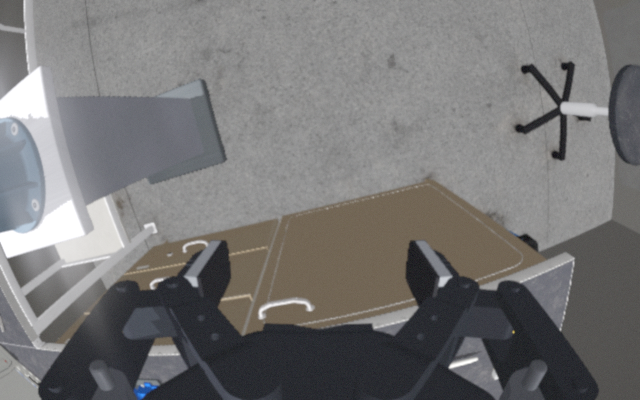

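```bash
cat > h.py <<'E'
import numpy as np, cv2
from bench import *
from scipy.spatial.transform import Rotation as R
def q2R(q): return R.from_quat([q[1],q[2],q[3],q[0]]).as_matrix()
def cam(n):
    o=get_obs(); c=camera(n); H=c["color"].shape[0]
    c["f"]=H/2/np.tan(np.radians(c["vfov"]/2)); c["name"]=n
    if n=="wrist":
        T=np.eye(4);T[:3,:3]=q2R(o["eef_rot"]);T[:3,3]=o["eef_pos"]
        W=T@np.array(c["T_tool_cam"]); c["Rm"]=W[:3,:3];c["e"]=W[:3,3]
    else:
        c["Rm"]=q2R(c["orientation"]);c["e"]=np.array(c["eye"])
    return c
def ray(c,u,v):
    x=u-c["cx"];y=v-c["cy"]
    if c["name"]=="wrist":
        r=np.hypot(x,y);t=r/c["f"];d=np.array([np.sin(t)*x/max(r,1e-9),np.sin(t)*y/max(r,1e-9),np.cos(t)])
    else: d=np.array([x,y,c["f"]]); d/=np.linalg.norm(d)
    return c["Rm"]@d
def atz(c,u,v,z):
    d=ray(c,u,v); return c["e"]+d*(z-c["e"][2])/d[2]
def proj(c,p):
    d=c["Rm"].T@(np.array(p)-c["e"])
    if c["name"]=="wrist":
        r=np.hypot(d[0],d[1]);t=np.arctan2(r,d[2]);return c["cx"]+c["f"]*t*d[0]/r,c["cy"]+c["f"]*t*d[1]/r
    return c["cx"]+c["f"]*d[0]/d[2],c["cy"]+c["f"]*d[1]/d[2]
def crop(c,u0,v0,u1,v1,s,fn):
    im=cv2.resize(c["color"][v0:v1,u0:u1,::-1],None,fx=s,fy=s,interpolation=cv2.INTER_CUBIC)
    cv2.imwrite(fn,im)
E
python3 - <<'E'
from h import *
c=cam("scene");crop(c,180,150,440,290,3,"pics/s1.png")
for n,u,v,z in [("standL",210,187,.018),("rackmid",319,226,.04),("standR",420,275,.018),("beaker",306,187,0),("vial",370,210,0),("cup",261,168,0)]: print(n,atz(c,u,v,z))
c=cam("side");crop(c,220,150,380,310,3.7,"pics/s2.png")
for n,u,v,z in [("standL",281,290,.018),("rackmid",324,222,.04),("standR",352,190,.018),("beaker",268,235,0),("vial",292,208,0),("cup",235,262,0)]: print(n,atz(c,u,v,z))
E
```

```text
standL [0.50203076 0.34240274 0.018     ]
rackmid [0.48649501 0.01384946 0.04      ]
standR [ 0.4745534  -0.23240209  0.018     ]
beaker [0.63424181 0.13024664 0.        ]
vial [ 0.62934867 -0.05595614  0.        ]
cup [0.64883498 0.2825844  0.        ]
standL [0.50915136 0.3884342  0.018     ]
rackmid [0.49613256 0.10313785 0.04      ]
standR [ 0.48417596 -0.18562816  0.018     ]
beaker [0.63234806 0.13552912 0.        ]
vial [ 0.62746228 -0.04357496  0.        ]
cup [0.65563259 0.28387303 0.        ]
```

View pics/s1.png

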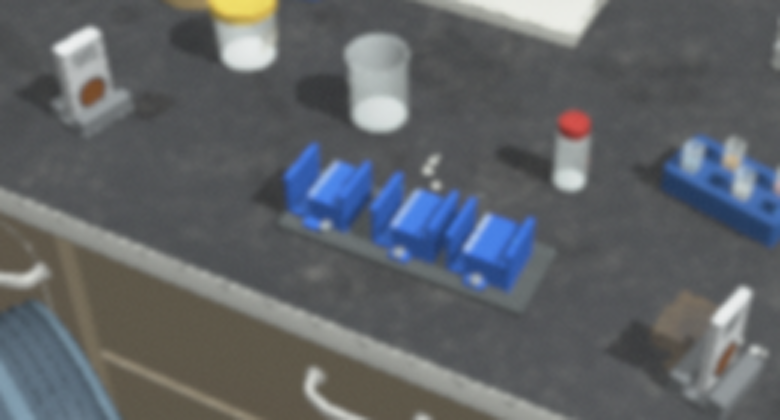

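View pics/s2.png

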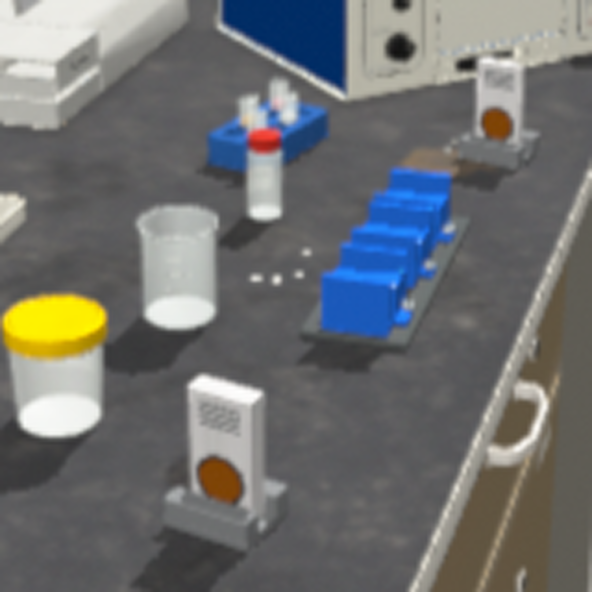

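```bash
python3 -m inch '[{"delta_pos":[0,0,-1],"rotation":[0,0,-0.125]},{"delta_pos":[0,0,-1],"rotation":[0,0,-0.12]}]'
python3 -m inch '[{"delta_pos":[-3.5,-3.2,-0.2],"rotation":[0,0,0]},{"delta_pos":[-3.5,-3.2,-0.2],"rotation":[0,0,0]},{"delta_pos":[-3.5,-3.2,-0.2],"rotation":[0,0,0]},{"delta_pos":[-3.5,-3.2,-0.2],"rotation":[0,0,0]},{"delta_pos":[-3.5,-3.2,-0.2],"rotation":[0,0,0]},{"delta_pos":[-3.5,-3.2,-0.2],"rotation":[0,0,0]},{"delta_pos":[-3.5,-3.2,-0.2],"rotation":[0,0,0]},{"delta_pos":[-3.5,-3.2,-0.2],"rotation":[0,0,0]},{"delta_pos":[0,0,0],"rotation":[0,0,0]},{"delta_pos":[0,0,0],"rotation":[0,0,0]}]'
python3 - <<'E'
from h import *
c=cam("wrist");cv2.imwrite("pics/w1.png",c["color"][:,:,::-1])
o=get_obs();print(o["eef_pos"],q2R(o["eef_rot"]).round(3),o["wrist_force"])
E
```

```text
time_s: 0.45
eef_pos: [0.1392, 0.5575, 0.2509]
eef_rot: [-0.0, -0.003, 1.0, -0.001]
wrist_force: [-0.1, -0.3, 0.6]
opening: 1.003
time_s: 1.45
eef_pos: [0.4199, 0.3012, 0.2671]
eef_rot: [-0.0, 0.001, 1.0, 0.0]
wrist_force: [-0.6, -0.0, 0.4]
opening: 0.998
[0.41905477 0.30197127 0.26702145] [[-1.     0.001 -0.001]
 [ 0.001  1.     0.   ]
 [ 0.001  0.    -1.   ]] [-0.35496817  0.67792509 -0.27659567]
```

View pics/w1.png

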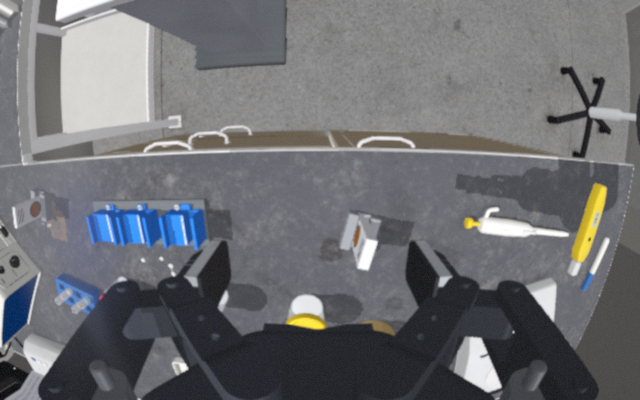

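```bash
python3 - <<'E'
import cv2
im=cv2.imread("pics/w1.png")
cv2.imwrite("pics/w1a.png",cv2.resize(im[195:285,310:430],None,fx=6,fy=6,interpolation=cv2.INTER_CUBIC))
cv2.imwrite("pics/w1b.png",cv2.resize(im[180:270,75:225],None,fx=5,fy=5,interpolation=cv2.INTER_CUBIC))
E
```

```text
(no output)
```

View pics/w1a.png

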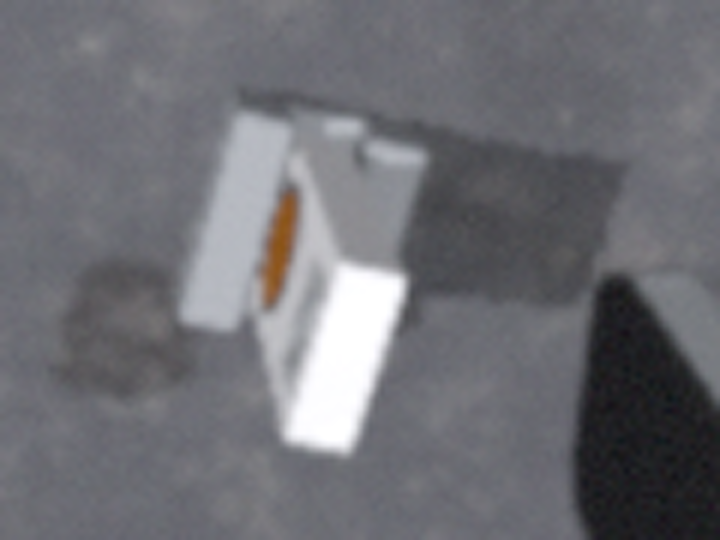

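View pics/w1b.png

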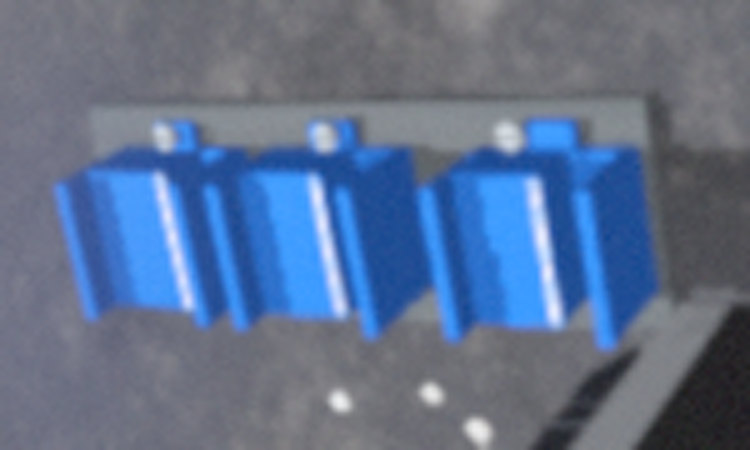

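```bash
cat > m1.py <<'E'
from h import *
c=cam("wrist")
P=[]
for u,v in [(335,266),(408,274),(353,453),(284,442)]:
    p=atz(c,310+u/6,195+v/6,.082);P.append(p);print(p[:2].round(4))
P=np.array(P);print("ctr",P.mean(0), "thick",np.linalg.norm((P[0]-P[1])[:2]),np.linalg.norm((P[2]-P[3])[:2]),"wid",np.linalg.norm((P[0]-P[3])[:2]),np.linalg.norm((P[1]-P[2])[:2]))
d=(P[2]+P[3]-P[0]-P[1]);print("yaw deg",np.degrees(np.arctan2(d[1],d[0])))
print("stand rail top")
for u,v in [(237,112),(293,122),(237,330),(180,322)]: print(atz(c,310+u/6,195+v/6,.018)[:2].round(4))
print("rack base z6")
B=[atz(c,75+u/5,180+v/5,.006)[:2] for u,v in [(90,105),(648,98),(670,302)]]
for b in B: print(b.round(4))
d=B[1]-B[0];print(np.degrees(np.arctan2(-d[0],d[1])),np.linalg.norm(d),np.linalg.norm(B[2]-B[1]))
print("walls tops z46 (outer near/far of +y walls & -y)")
for n,pts in {"N -wall":[(57,185),(74,183),(98,320),(85,320)],"N +wall":[(150,0)],"M":[(335,190),(352,188),(378,337),(363,338)],"W+":[(575,192),(592,190),(618,348),(600,350)],"W-":[(418,187),(436,187),(460,340),(446,342)],"M-":[(205,185),(250,328)],"N+":[(197,325),(213,326)]}.items():
    for u,v in pts: print(n,atz(c,75+u/5,180+v/5,.046)[:2].round(4))
E
python3 m1.py
```

```text
[0.4966 0.3586]
[0.4986 0.3732]
[0.5384 0.3649]
[0.5354 0.3506]
ctr [0.51725251 0.36182843 0.082     ] thick 0.014692066960084448 0.014580775662764127 wid 0.03963949955573024 0.04065668068725792
yaw deg -11.777943219222072
stand rail top
[0.4871 0.3454]
[0.4896 0.3582]
[0.5411 0.3473]
[0.5389 0.3339]
rack base z6
[ 0.475  -0.0706]
[0.4713 0.1423]
[0.5344 0.1417]
1.0004901210523875 0.21291468531344745 0.06315198388116483
walls tops z46 (outer near/far of +y walls & -y)
N -wall [ 0.4888 -0.0554]
N -wall [ 0.4879 -0.0473]
N -wall [ 0.5341 -0.0507]
N -wall [ 0.5346 -0.0568]
N +wall [ 0.4311 -0.0013]
M [0.4868 0.0567]
M [0.4861 0.0627]
M [0.5318 0.0621]
M [0.5325 0.0566]
W+ [0.4854 0.1341]
W+ [0.4848 0.1392]
W+ [0.5308 0.1402]
W+ [0.5316 0.1346]
W- [0.4852 0.0851]
W- [0.485 0.091]
W- [0.531  0.0903]
W- [0.5319 0.0854]
M- [0.4868 0.0084]
M- [0.532  0.0144]
N+ [ 0.5326 -0.0071]
N+ [ 5.324e-01 -5.000e-04]
```

```bash
python3 -m inch '[{"delta_pos":[-1.2,2,2.2],"rotation":[0,0,0]},{"delta_pos":[-1.2,2,2.2],"rotation":[0,0,0]},{"delta_pos":[-1.2,2,2.2],"rotation":[0,0,0.103]},{"delta_pos":[0,0,0],"rotation":[0,0,0.103]},{"delta_pos":[0,0,0],"rotation":[0,0,0]},{"delta_pos":[0,0,0],"rotation":[0,0,0]}]'
python3 - <<'E'
from h import *
import pickle
c=cam("wrist");pickle.dump(c,open("c2.pkl","wb"))
crop(c,270,180,390,300,6,"pics/w2.png")
o=get_obs();print(o["eef_pos"],q2R(o["eef_rot"]).round(3),o["wrist_force"])
print(proj(c,[.517,.362,.082]))
E
```

```text
time_s: 2.15
eef_pos: [0.4544, 0.363, 0.2015]
eef_rot: [0.0, 0.1, 0.995, 0.0]
wrist_force: [-0.0, -0.2, 0.0]
opening: 1.001
[0.45477899 0.36275619 0.20197416] [[-0.98   0.2    0.001]
 [ 0.2    0.98   0.   ]
 [-0.001  0.001 -1.   ]] [ 0.418138   -0.89752279  0.46151915]
(np.float64(328.96854835072446), np.float64(252.44800868543882))
```

View pics/w2.png

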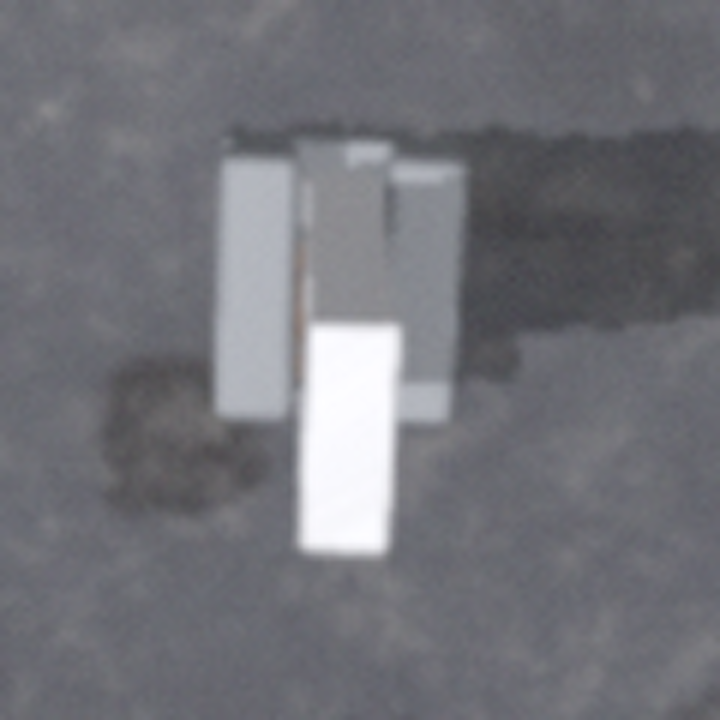

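```bash
python3 - <<'E'
from h import *
import pickle
c=pickle.load(open("c2.pkl","rb"))
P=np.array([atz(c,270+u/6,180+v/6,.082) for u,v in [(311,323),(402,323),(387,553),(297,551)]])
print(P[:,:2].round(4),P.mean(0).round(4))
n=np.linalg.norm
print(n(P[0]-P[1]),n(P[2]-P[3]),n(P[1]-P[2]),n(P[0]-P[3]))
d=P[2]+P[3]-P[0]-P[1];print(np.degrees(np.arctan2(d[1],d[0])))
o=get_obs();Rm=q2R(o["eef_rot"]);print("tool delta cm",Rm.T@(P.mean(0)-[0,0,.0337]-o["eef_pos"])*100)
E
```

```text
[[0.497  0.3592]
 [0.4998 0.3727]
 [0.5391 0.3633]
 [0.5358 0.3492]] [0.518  0.3611 0.082 ]
0.013857451137121977 0.014464057291893845 0.040446245071487474 0.040063724527231094
-13.982906065031683
tool delta cm [-6.21132998  1.0923092  15.3727703 ]
```

```bash
python3 -m inch '[{"delta_pos":[0,0,0],"rotation":[0,0,0.042]},{"delta_pos":[-3.1,0.68,2],"rotation":[0,0,0]},{"delta_pos":[-3.07,0.67,2],"rotation":[0,0,0]},{"delta_pos":[0,0,0],"rotation":[0,0,0]},{"delta_pos":[0,0,0],"rotation":[0,0,0]}]'
python3 - <<'E'
from h import *
import pickle
c=cam("wrist");pickle.dump(c,open("c3.pkl","wb"))
crop(c,230,160,410,295,4,"pics/w3.png")
o=get_obs();Rm=q2R(o["eef_rot"]);print(o["eef_pos"],Rm.round(3));print("tool delta cm",Rm.T@(np.array([.518,.3611,.0483])-o["eef_pos"])*100)
E
```

```text
time_s: 2.7
eef_pos: [0.5183, 0.3596, 0.1612]
eef_rot: [-0.0, 0.123, 0.992, -0.0]
wrist_force: [-0.3, -0.6, -0.4]
opening: 0.999
[0.51818844 0.3600057  0.16210899] [[-0.97   0.245  0.   ]
 [ 0.245  0.97   0.   ]
 [-0.     0.001 -1.   ]]
tool delta cm [ 0.0472671   0.09549169 11.38094186]
```

View pics/w3.png

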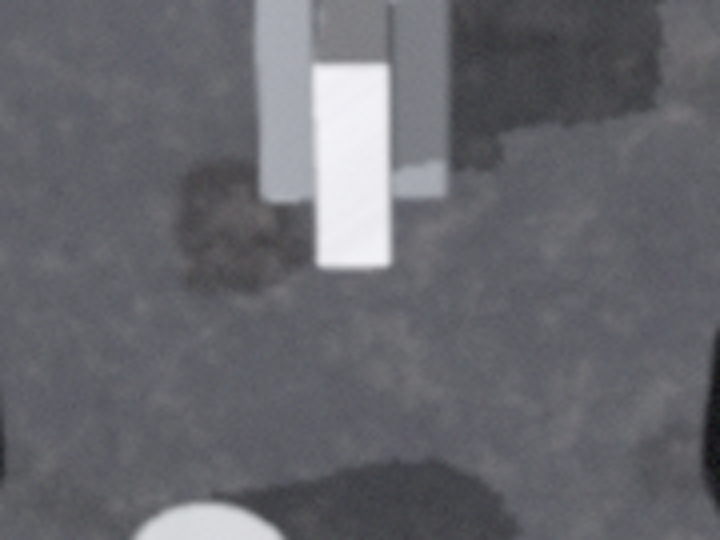

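```bash
python3 -m inch '[{"delta_pos":[0.02,0.05,3],"rotation":[0,0,-0.015]},{"delta_pos":[0,0,3],"rotation":[0,0,0]},{"delta_pos":[0,0,3],"rotation":[0,0,0]},{"delta_pos":[0,0,2.4],"rotation":[0,0,0]},{"delta_pos":[0,0,0],"rotation":[0,0,0]}]'
python3 -m inch '[{"delta_pos":[0,0,0],"rotation":[0,0,0]},{"delta_pos":[0,0,0],"rotation":[0,0,0]},{"delta_pos":[0,0,0],"rotation":[0,0,0]},{"delta_pos":[0,0,0],"rotation":[0,0,0]},{"delta_pos":[0,0,0],"rotation":[0,0,0]},{"delta_pos":[0,0,0],"rotation":[0,0,0]},{"delta_pos":[0,0,0],"rotation":[0,0,0]}]' 0
python3 - <<'E'
from h import *
c=cam("wrist");cv2.imwrite("pics/w4.png",c["color"][:,:,::-1])
print(get_obs())
E
```

```text
time_s: 3.25
eef_pos: [0.5154, 0.3599, 0.0452]
eef_rot: [-0.002, 0.115, 0.993, -0.001]
wrist_force: [-0.5, -0.0, -0.1]
opening: 0.999
time_s: 3.95
eef_pos: [0.519, 0.3607, 0.0482]
eef_rot: [0.0, 0.116, 0.993, 0.0]
wrist_force: [-0.7, 0.4, 4.9]
opening: 0.154
{'time_s': 4.0, 'q': array([ 4.19834498e-01,  5.13149654e-01,  1.57332649e+00,  2.13715993e-05,
        1.05393697e+00, -9.18174050e-01]), 'dq': array([ 2.21613231e-04, -1.54105578e-03,  4.03232467e-05, -1.00330456e-03,
       -6.26939021e-04, -4.96713450e-04]), 'joint_efforts': array([-2.25524227e-01, -5.15652502e+01, -2.77565503e+01, -5.93545823e-02,
       -3.38898422e-01,  3.63491190e-04]), 'eef_pos': array([0.51898726, 0.36067203, 0.0481663 ]), 'eef_rot': array([5.02246001e-04, 1.16136478e-01, 9.93233090e-01, 3.09302422e-04]), 'wrist_force': array([-1.0116844 , -0.54903643,  5.85715927]), 'torque': array([ 0.01516843,  0.21154294, -0.04914572]), 'opening': 0.15491596412605171}
```

View pics/w4.png

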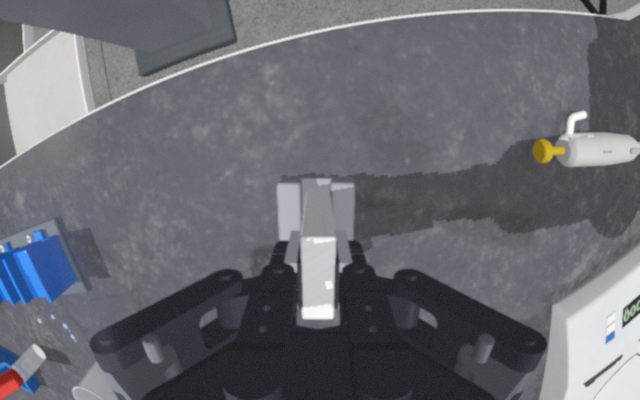

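```bash
python3 -m inch '[{"delta_pos":[0,0,-1],"rotation":[0,0,0]},{"delta_pos":[0,0,-3],"rotation":[0,0,0]},{"delta_pos":[0,0,-3],"rotation":[0,0,-0.117]},{"delta_pos":[0,0,-3],"rotation":[0,0,-0.116]},{"delta_pos":[1.32,-4.5,-0.85],"rotation":[0,0,0]},{"delta_pos":[1.32,-4.5,-0.85],"rotation":[0,0,0]},{"delta_pos":[1.32,-4.5,-0.85],"rotation":[0,0,0]},{"delta_pos":[1.32,-4.5,-0.85],"rotation":[0,0,0]},{"delta_pos":[1.32,-4.5,-0.85],"rotation":[0,0,0]},{"delta_pos":[1.32,-4.5,-0.85],"rotation":[0,0,0]}]'
python3 -m inch '[{"delta_pos":[0,0,0],"rotation":[0,0,0]},{"delta_pos":[0,0,0],"rotation":[0,0,0]},{"delta_pos":[0,0,0],"rotation":[0,0,0]}]'
python3 - <<'E'
from h import *
import pickle
c=cam("wrist");pickle.dump(c,open("c5.pkl","wb"));cv2.imwrite("pics/w5.png",c["color"][:,:,::-1])
o=get_obs();print(o["eef_pos"],q2R(o["eef_rot"]).round(4),o["wrist_force"],o["torque"],o["opening"])
E
```

```text
time_s: 5.0
eef_pos: [0.4382, 0.0889, 0.1987]
eef_rot: [0.0, -0.0, 1.0, -0.0]
wrist_force: [0.8, -0.4, -1.0]
opening: 0.153
time_s: 5.3
eef_pos: [0.4393, 0.091, 0.1983]
eef_rot: [-0.0, -0.0, 1.0, 0.0]
wrist_force: [-0.3, 0.8, -0.8]
opening: 0.156
[0.43925806 0.09130134 0.19812106] [[-1.0e+00 -1.4e-03 -5.0e-04]
 [-1.4e-03  1.0e+00  4.0e-04]
 [ 5.0e-04  4.0e-04 -1.0e+00]] [-0.07860328  0.47669512 -0.60001781] [-0.00070618  0.01996341 -0.0327504 ] 0.1551140712545434
```

View pics/w5.png

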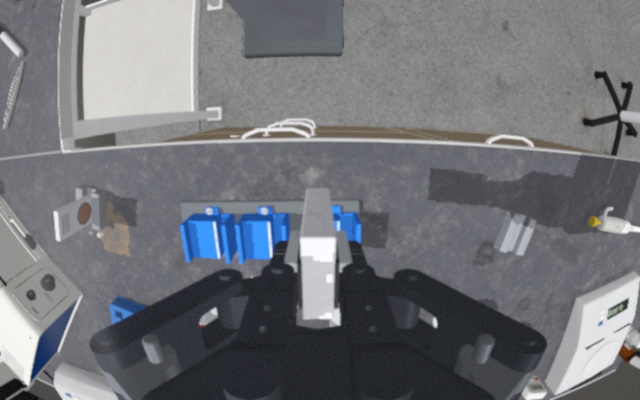

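```bash
python3 - <<'E'
from h import *
import pickle
c=pickle.load(open("c5.pkl","rb"))
crop(c,170,190,300,275,6,"pics/w5a.png")
crop(c,330,190,400,275,6,"pics/w5b.png")
E
```

```text
(no output)
```

View pics/w5a.png

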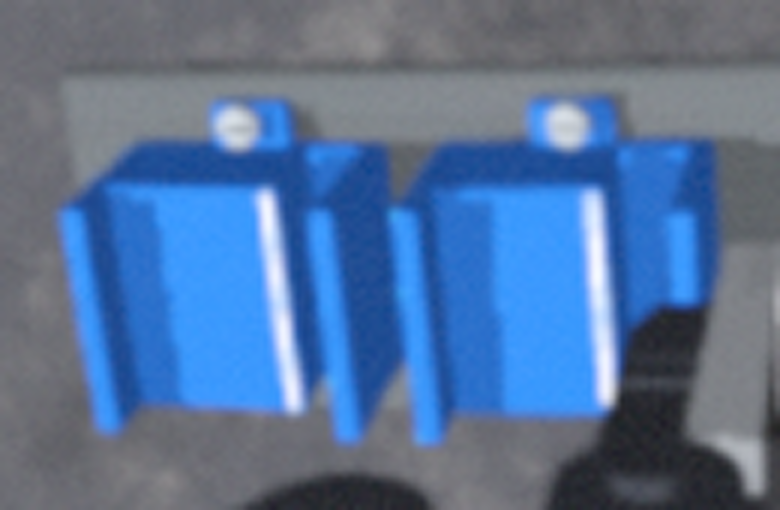

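View pics/w5b.png

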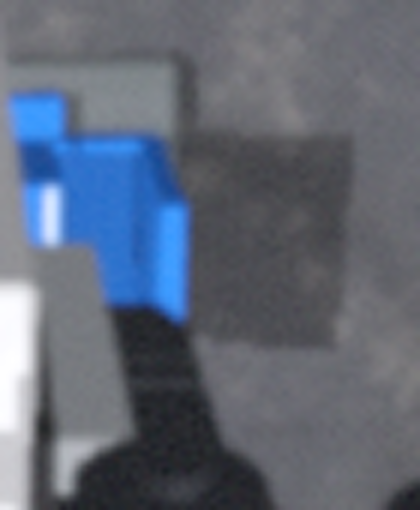

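```bash
python3 - <<'E'
from h import *
import pickle
c=pickle.load(open("c5.pkl","rb"))
A=lambda u,v,z:atz(c,170+u/6,190+v/6,z)[:2]
B=lambda u,v,z:atz(c,330+u/6,190+v/6,z)[:2]
b0=A(65,74,.006);b1=B(180,60,.006);d=b1-b0
print("base",b0,b1,np.linalg.norm(d),"yaw",np.degrees(np.arctan2(-d[0],d[1])),"orig",(b0+b1)/2)
L=dict(Nout=[(62,207,.046),(98,434,.046)],NpIn=[(308,210,.046),(336,440,.046)],NpOut=[(331,208,.046),(364,438,.046)],Nledge=[(275,190,.034),(304,412,.034)],
Mout=[(392,208,.046),(418,442,.046)],MpIn=[(668,212,.046)],MpOut=[(694,212,.046)],Mledge=[(602,190,.034),(614,408,.034)])
for k,p in L.items():
    q=[A(*x) for x in p]; s=""
    if len(q)>1: s=np.degrees(np.arctan2(-(0),1)) ; dd=q[1]-q[0]; s=f"yaw {np.degrees(np.arctan2(dd[1],dd[0])):.2f}"
    print(k,[x.round(4) for x in q],s)
for k,p in dict(WpIn=[(160,205,.046),(160,305,.046)],WpOut=[(189,205,.046),(188,322,.046)],Wledge=[(63,185,.034),(62,243,.034)]).items():
    print(k,[B(*x).round(4) for x in p])
E
```

```text
base [ 0.47508467 -0.07328139] [0.47155094 0.13984098] 0.21315165955760854 yaw 0.9499177485923073 orig [0.47331781 0.03327979]
Nout [array([ 0.488 , -0.0578]), array([ 0.5346, -0.0581])] yaw -0.42
NpIn [array([ 0.4873, -0.0093]), array([ 0.5329, -0.0092])] yaw 0.10
NpOut [array([ 0.4868, -0.005 ]), array([ 0.5323, -0.0037])] yaw 1.59
Nledge [array([ 0.4882, -0.0195]), array([ 0.5337, -0.0192])] yaw 0.43
Mout [array([0.4866, 0.0062]), array([0.5326, 0.0066])] yaw 0.44
MpIn [array([0.4866, 0.0548])] 
MpOut [array([0.4866, 0.0593])] 
Mledge [array([0.4873, 0.0417]), array([0.5307, 0.0415])] yaw -0.17
WpIn [array([0.4853, 0.1318]), array([0.504 , 0.1326])]
WpOut [array([0.4854, 0.1368]), array([0.5074, 0.1377])]
Wledge [array([0.4861, 0.116 ]), array([0.4971, 0.1161])]
```

```bash
python3 - <<'E'
from h import *
import pickle
c=pickle.load(open("c5.pkl","rb"))
crop(c,270,170,370,340,4,"pics/w5c.png")
for r in (235,237,239,241): print(r,atz(c,319,r,.198+.034))
E
```

```text
235 [0.41773854 0.09245731 0.232     ]
237 [0.41856322 0.09245901 0.232     ]
239 [0.41939255 0.09246073 0.232     ]
241 [0.42022663 0.09246247 0.232     ]
```

View pics/w5c.png

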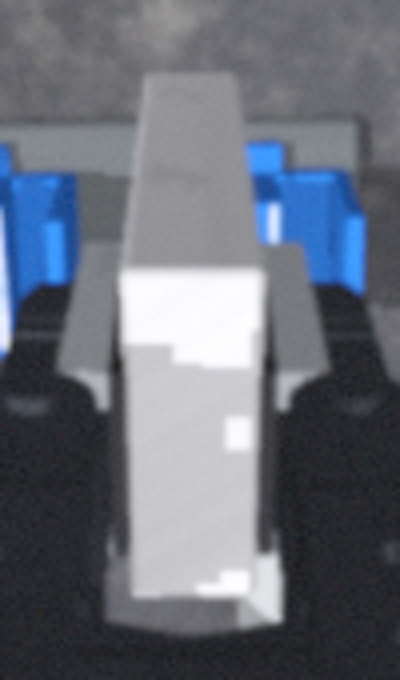

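```bash
python3 -m inch '[{"delta_pos":[-2.3,1.0,2.0],"rotation":[0,0,0]},{"delta_pos":[-2.3,1.0,2.0],"rotation":[0,0,0]},{"delta_pos":[-2.3,1.0,2.0],"rotation":[0,0,0]},{"delta_pos":[0,0,1.5],"rotation":[0,0,-0.0155]},{"delta_pos":[0,0,1.3],"rotation":[0,0,0]},{"delta_pos":[0,0,0],"rotation":[0,0,0]},{"delta_pos":[0,0,0],"rotation":[0,0,0]}]'
python3 - <<'E'
from h import *
o=get_obs();print(o["eef_pos"].round(4),q2R(o["eef_rot"]).round(4),o["wrist_force"],o["torque"])
c=cam("side");crop(c,260,150,400,270,5,"pics/d6.png")
E
```

```text
time_s: 6.05
eef_pos: [0.5079, 0.121, 0.1102]
eef_rot: [-0.0, -0.008, 1.0, 0.0]
wrist_force: [0.7, -0.1, -1.7]
opening: 0.155
[0.5079 0.121  0.1102] [[-9.999e-01 -1.640e-02 -8.000e-04]
 [-1.640e-02  9.999e-01  0.000e+00]
 [ 8.000e-04  0.000e+00 -1.000e+00]] [ 0.73820451 -0.11137029 -1.71700418] [ 0.00198584 -0.00938545 -0.00667056]
```

View pics/d6.png

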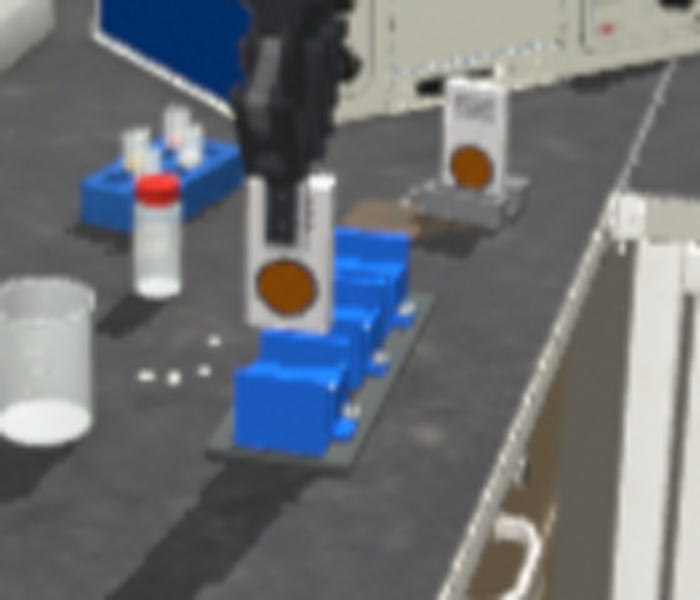

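```bash
python3 -m inch '[{"delta_pos":[0,0,1],"rotation":[0,0,0]},{"delta_pos":[0,0,0.6],"rotation":[0,0,0]},{"delta_pos":[0,0,0.3],"rotation":[0,0,0]},{"delta_pos":[0,0,0.3],"rotation":[0,0,0]}]'
python3 -m inch '[{"delta_pos":[0,0,0.3],"rotation":[0,0,0]},{"delta_pos":[0,0,0.3],"rotation":[0,0,0]},{"delta_pos":[0,0,0.2],"rotation":[0,0,0]},{"delta_pos":[0,0,0],"rotation":[0,0,0]}]'
python3 - <<'E'
from h import *
o=get_obs();print(o["eef_pos"].round(4),o["wrist_force"],o["torque"])
E
```

```text
time_s: 6.5
eef_pos: [0.5082, 0.1203, 0.088]
eef_rot: [-0.0, -0.008, 1.0, -0.0]
wrist_force: [0.9, -0.1, -0.3]
opening: 0.155
time_s: 6.9
eef_pos: [0.5081, 0.1204, 0.08]
eef_rot: [-0.0, -0.008, 1.0, -0.0]
wrist_force: [0.4, -0.1, -1.3]
opening: 0.162
[0.5081 0.1204 0.08  ] [ 0.44776037 -0.10120152 -1.3412116 ] [ 0.00678872  0.00613197 -0.01361728]
```

Free in the mouth. Feel towards +y.

```bash
for i in 1 2; do python3 -m inch '[{"delta_pos":[0,0.05,0],"rotation":[0,0,0]},{"delta_pos":[0,0.05,0],"rotation":[0,0,0]}]'; done
python3 -m inch '[{"delta_pos":[0,0.05,0],"rotation":[0,0,0]}]'
python3 -m inch '[{"delta_pos":[0,0.05,0],"rotation":[0,0,0]}]'
python3 - <<'E'
from h import *
o=get_obs();print(o["eef_pos"].round(4),o["wrist_force"],o["torque"])
E
```

```text
time_s: 7.1
eef_pos: [0.5084, 0.1215, 0.0804]
eef_rot: [0.0, -0.008, 1.0, 0.0]
wrist_force: [-1.0, -0.3, -1.0]
opening: 0.153
time_s: 7.3
eef_pos: [0.5083, 0.1225, 0.0804]
eef_rot: [0.0, -0.008, 1.0, -0.0]
wrist_force: [0.3, 0.3, -0.1]
opening: 0.151
time_s: 7.4
eef_pos: [0.5083, 0.123, 0.0804]
eef_rot: [0.0, -0.008, 1.0, -0.0]
wrist_force: [0.9, 0.1, -1.4]
opening: 0.156
time_s: 7.5
eef_pos: [0.5083, 0.1235, 0.0803]
eef_rot: [0.0, -0.008, 1.0, 0.0]
wrist_force: [-0.6, 0.6, -0.6]
opening: 0.157
[0.5083 0.1235 0.0803] [-0.57184337  0.55478454 -0.60575082] [ 0.00102641 -0.02065776 -0.0277016 ]
```

```bash
for i in 1 2 3; do python3 -m inch '[{"delta_pos":[0,0.03,0],"rotation":[0,0,0]},{"delta_pos":[0,0,0],"rotation":[0,0,0]}]' | grep -E "pos|force"; done
```

```text
eef_pos: [0.5082, 0.1237, 0.0803]
wrist_force: [-0.4, -0.8, -1.0]
eef_pos: [0.5083, 0.1238, 0.0803]
wrist_force: [0.0, -1.6, -1.3]
eef_pos: [0.5083, 0.1239, 0.0803]
wrist_force: [0.1, -2.7, -0.3]
```

```bash
python3 -c "
from h import *
print(get_obs()['torque'],get_obs()['wrist_force'])"
python3 -m inch '[{"delta_pos":[0,-0.14,0],"rotation":[0,0,0]},{"delta_pos":[0,0,0.2],"rotation":[0,0,0]},{"delta_pos":[0,0,0],"rotation":[0,0,0]}]'
for i in 1 2 3 ; do python3 -m inch '[{"delta_pos":[0,0,0.1],"rotation":[0,0,0]},{"delta_pos":[0,0,0],"rotation":[0,0,0]}]' | grep -E "pos|force"; done
```

```text
[-0.7010356   0.05132476 -0.06078592] [ 0.14503864 -2.71122056 -0.29255911]
time_s: 8.4
eef_pos: [0.508, 0.1231, 0.078]
eef_rot: [-0.0, -0.008, 1.0, 0.0]
wrist_force: [-0.2, 0.4, -1.1]
opening: 0.155
eef_pos: [0.5081, 0.123, 0.0771]
wrist_force: [0.1, -0.3, -1.0]
eef_pos: [0.5082, 0.123, 0.0762]
wrist_force: [-0.5, -0.3, -1.6]
eef_pos: [0.5082, 0.1229, 0.0752]
wrist_force: [-0.9, 0.9, -0.4]
```

```bash
for i in 1 2 3 ; do python3 -m inch '[{"delta_pos":[0,0,0.1],"rotation":[0,0,0]},{"delta_pos":[0,0,0],"rotation":[0,0,0]}]' | grep -E "pos|force"; done
```

```text
eef_pos: [0.5082, 0.1229, 0.0742]
wrist_force: [0.8, -0.5, -1.5]
eef_pos: [0.5082, 0.1229, 0.0732]
wrist_force: [-0.8, 0.5, -1.7]
eef_pos: [0.5081, 0.1229, 0.0722]
wrist_force: [0.1, -0.3, -0.8]
```

Bottom is now about 4 mm below the ledge, free. Go down to just above the floor.

```bash
for i in 1 2 3 4; do python3 -m inch '[{"delta_pos":[0,0,0.15],"rotation":[0,0,0]},{"delta_pos":[0,0,0.15],"rotation":[0,0,0]}]' | grep -E "pos|force"; done
```

```text
eef_pos: [0.5083, 0.1229, 0.0692]
wrist_force: [0.1, 0.7, -1.2]
eef_pos: [0.5082, 0.1229, 0.0661]
wrist_force: [-0.1, 0.1, -0.2]
eef_pos: [0.5082, 0.1229, 0.0631]
wrist_force: [-0.1, 0.4, -1.1]
eef_pos: [0.5083, 0.1229, 0.0602]
wrist_force: [0.5, 0.3, -0.2]
```

```bash
for i in 1 2 3; do python3 -m inch '[{"delta_pos":[0,0,0.1],"rotation":[0,0,0]},{"delta_pos":[0,0,0],"rotation":[0,0,0]}]' | grep -E "pos|force"; done
```

```text
eef_pos: [0.5081, 0.1229, 0.0591]
wrist_force: [0.1, -0.3, -0.5]
eef_pos: [0.5082, 0.1229, 0.0582]
wrist_force: [-0.3, 0.6, -1.3]
eef_pos: [0.5082, 0.1229, 0.0572]
wrist_force: [0.5, 0.8, -1.4]
```

```bash
for i in 1 2 3 4 5; do python3 -m inch '[{"delta_pos":[0,0,0.05],"rotation":[0,0,0]},{"delta_pos":[0,0,0],"rotation":[0,0,0]}]' | grep -E "pos|force"; done
```

```text
eef_pos: [0.5082, 0.1229, 0.0568]
wrist_force: [0.9, 0.3, -0.9]
eef_pos: [0.5082, 0.1229, 0.0562]
wrist_force: [-0.6, -1.1, -1.2]
eef_pos: [0.5082, 0.1229, 0.0557]
wrist_force: [-0.4, -0.3, -1.1]
eef_pos: [0.5082, 0.1229, 0.0552]
wrist_force: [-0.3, 0.2, -1.8]
eef_pos: [0.5082, 0.1229, 0.0547]
wrist_force: [0.5, -0.6, -0.9]
```

```bash
for i in 1 2 3 ; do python3 -m inch '[{"delta_pos":[0,0,0.04],"rotation":[0,0,0]},{"delta_pos":[0,0,0],"rotation":[0,0,0]}]' | grep -E "pos|force"; done
```

```text
eef_pos: [0.5082, 0.1229, 0.0543]
wrist_force: [-0.9, -0.6, -1.1]
eef_pos: [0.5083, 0.1229, 0.0542]
wrist_force: [-0.9, -0.4, 0.7]
eef_pos: [0.5084, 0.1229, 0.0541]
wrist_force: [-2.0, 0.5, 5.3]
```

```bash
python3 -m inch '[{"delta_pos":[0,0,-0.04],"rotation":[0,0,0]},{"delta_pos":[0,0,0],"rotation":[0,0,0]}]' 
python3 -m inch '[{"delta_pos":[0,0,0],"rotation":[0,0,0]},{"delta_pos":[0,0,0],"rotation":[0,0,0]},{"delta_pos":[0,0,0],"rotation":[0,0,0]},{"delta_pos":[0,0,0],"rotation":[0,0,0]}]' 6
python3 - <<'E'
from h import *
o=get_obs();print(o["eef_pos"].round(4),o["wrist_force"],o["opening"])
E
```

```text
time_s: 12.8
eef_pos: [0.5083, 0.1229, 0.0542]
eef_rot: [0.0, -0.008, 1.0, -0.0]
wrist_force: [-1.1, -0.3, 2.0]
opening: 0.156
time_s: 13.2
eef_pos: [0.5083, 0.123, 0.0539]
eef_rot: [0.0, -0.008, 1.0, 0.0]
wrist_force: [-1.1, -0.1, -0.1]
opening: 0.7
[0.5083 0.123  0.0539] [-1.13978524 -0.11777966 -0.1031511 ] 0.700231083445377
```

```bash
python3 -m inch '[{"delta_pos":[0,0,-2],"rotation":[0,0,0]},{"delta_pos":[0,0,-4],"rotation":[0,0,0]},{"delta_pos":[0,0,-4],"rotation":[0,0,0]},{"delta_pos":[1.26,-4.3,-1],"rotation":[0,0,0]},{"delta_pos":[1.26,-4.3,-1],"rotation":[0,0,0]},{"delta_pos":[1.26,-4.3,-1],"rotation":[0,0,0]},{"delta_pos":[1.26,-4.3,-1],"rotation":[0,0,0]},{"delta_pos":[1.26,-4.3,-1],"rotation":[0,0,0]},{"delta_pos":[1.26,-4.3,-1],"rotation":[0,0,0]},{"delta_pos":[1.26,-4.3,-1],"rotation":[0,0,0]}]' 8.5
python3 -m inch '[{"delta_pos":[0,0,0],"rotation":[0,0,0]},{"delta_pos":[0,0,0],"rotation":[0,0,0]},{"delta_pos":[0,0,0],"rotation":[0,0,0]}]'
python3 - <<'E'
from h import *
import pickle
c=cam("wrist");pickle.dump(c,open("c7.pkl","wb"));cv2.imwrite("pics/w7.png",c["color"][:,:,::-1])
s=cam("side");crop(s,260,150,400,270,5,"pics/d7.png")
E
```

```text
time_s: 14.2
eef_pos: [0.424, -0.181, 0.2246]
eef_rot: [0.0, -0.008, 1.0, -0.0]
wrist_force: [1.3, -1.1, -0.0]
opening: 0.995
time_s: 14.5
eef_pos: [0.4247, -0.1784, 0.2235]
eef_rot: [-0.0, -0.008, 1.0, 0.0]
wrist_force: [-0.1, -0.4, -0.3]
opening: 0.996
```

View pics/w7.png

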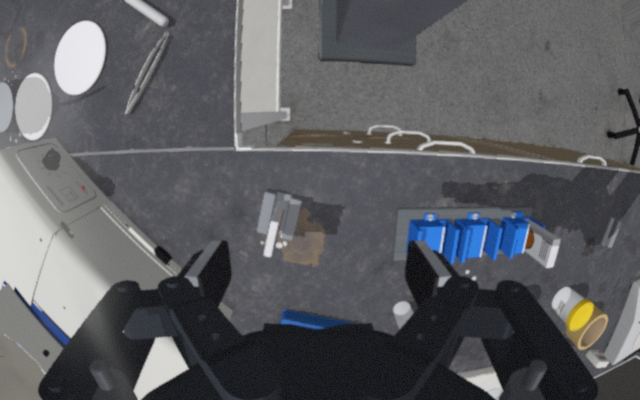

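View pics/d7.png

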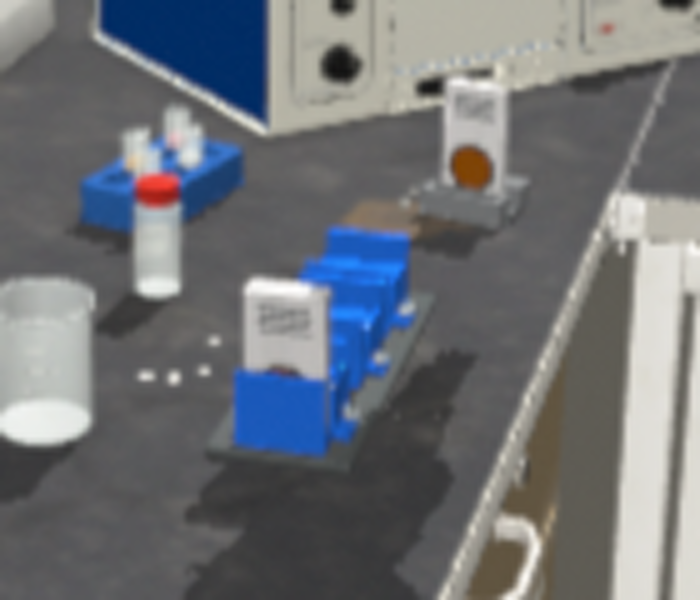

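Filter 1 stands home and upright in the wide slot. Now the second, at about (275,230) in the wrist picture.

```bash
python3 - <<'E'
from h import *
import pickle
c=pickle.load(open("c7.pkl","rb"))
crop(c,235,175,325,265,7,"pics/w7a.png");crop(c,385,190,565,280,4.4,"pics/w7b.png")
E
```

```text
(no output)
```

View pics/w7a.png

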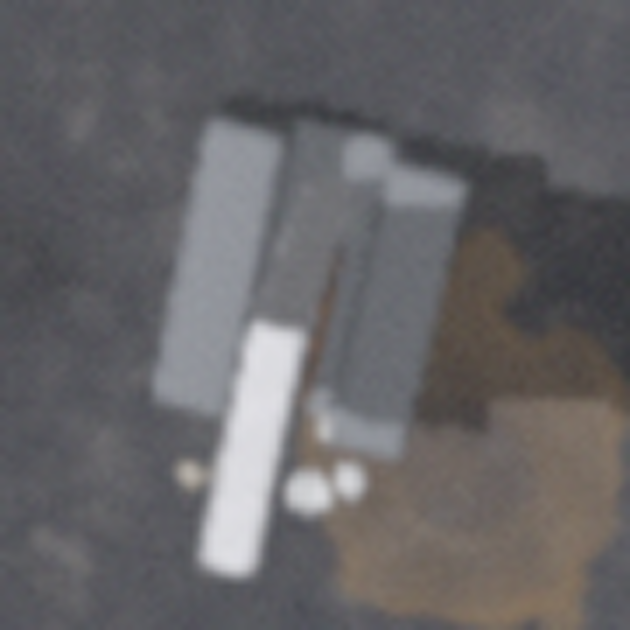

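View pics/w7b.png

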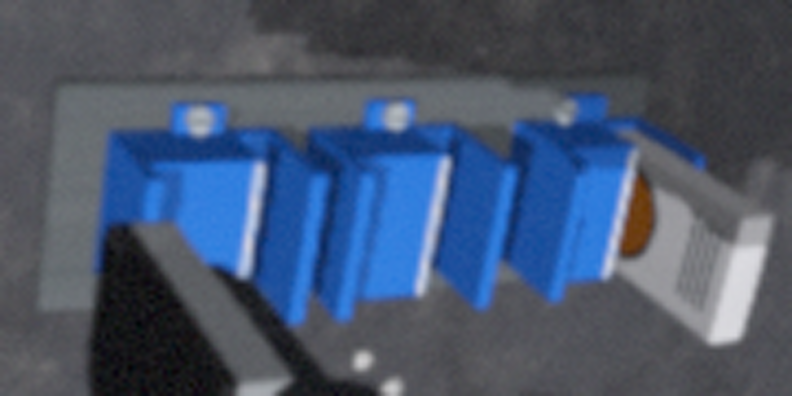

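```bash
python3 - <<'E'
from h import *
import pickle
c=pickle.load(open("c7.pkl","rb"))
P=np.array([atz(c,235+u/7,175+v/7,.082) for u,v in [(250,319),(308,325),(258,578),(197,568)]])
n=np.linalg.norm
print(P[:,:2].round(4),P.mean(0).round(4),n(P[0]-P[1]),n(P[2]-P[3]),n(P[1]-P[2]),n(P[0]-P[3]))
d=P[2]+P[3]-P[0]-P[1];print("yaw",np.degrees(np.arctan2(d[1],d[0])))
B=lambda u,v,z:atz(c,385+u/4.4,190+v/4.4,z)[:2].round(4)
print("N in",B(313,172,.046),B(290,321,.046),"out",B(331,172,.046),B(307,325,.046),"ledge",B(267,162,.034),B(249,278,.034))
print("W filt top",B(737,245,.088),B(768,242,.088),B(712,345,.088))
o=get_obs();Rm=q2R(o["eef_rot"]);print(Rm.round(4),o["eef_pos"],(Rm.T@(P.mean(0)-o["eef_pos"])*100).round(2))
E
```

```text
[[ 0.4635 -0.2229]
 [ 0.4642 -0.2147]
 [ 0.5043 -0.2232]
 [ 0.503  -0.2323]] [ 0.4838 -0.2233  0.082 ] 0.008233087163031123 0.00914825011485786 0.041026923630482964 0.04062973260434367
yaw -12.75355622438015
N in [ 0.4864 -0.0113] [ 0.5321 -0.0098] out [ 0.4866 -0.0056] [ 0.5337 -0.0039] ledge [ 0.4881 -0.0202] [ 0.5239 -0.0197]
W filt top [0.4962 0.1167] [0.4962 0.1304] [0.5285 0.1186]
[[-9.998e-01 -1.780e-02 -7.000e-04]
 [-1.780e-02  9.998e-01  9.000e-04]
 [ 7.000e-04  9.000e-04 -1.000e+00]] [ 0.42488394 -0.17795112  0.22346384] [-5.82 -4.65 14.14]
```

```bash
python3 -m inch '[{"delta_pos":[0,0,0],"rotation":[0,0,0.12]},{"delta_pos":[0,0,0],"rotation":[0,0,0.12]},{"delta_pos":[-3.37,-1.56,3],"rotation":[0,0,0]},{"delta_pos":[-3.37,-1.56,3],"rotation":[0,0,0]},{"delta_pos":[0,0,0],"rotation":[0,0,0]},{"delta_pos":[0,0,0],"rotation":[0,0,0]}]' 8.5
python3 - <<'E'
from h import *
import pickle
c=cam("wrist");pickle.dump(c,open("c8.pkl","wb"))
crop(c,230,160,410,295,4,"pics/w8.png")
o=get_obs();Rm=q2R(o["eef_rot"]);print(o["eef_pos"],Rm.round(3));print("tool delta cm",Rm.T@(np.array([.4838,-.2233,.0483])-o["eef_pos"])*100)
E
```

```text
time_s: 15.2
eef_pos: [0.4831, -0.2231, 0.1617]
eef_rot: [-0.002, 0.111, 0.994, 0.001]
wrist_force: [0.9, 0.0, -0.1]
opening: 0.997
[ 0.48360268 -0.22347955  0.16366448] [[-0.975  0.221 -0.001]
 [ 0.221  0.975  0.001]
 [ 0.001  0.001 -1.   ]]
tool delta cm [-0.03098482  0.01310261 11.53642941]
```

View pics/w8.png

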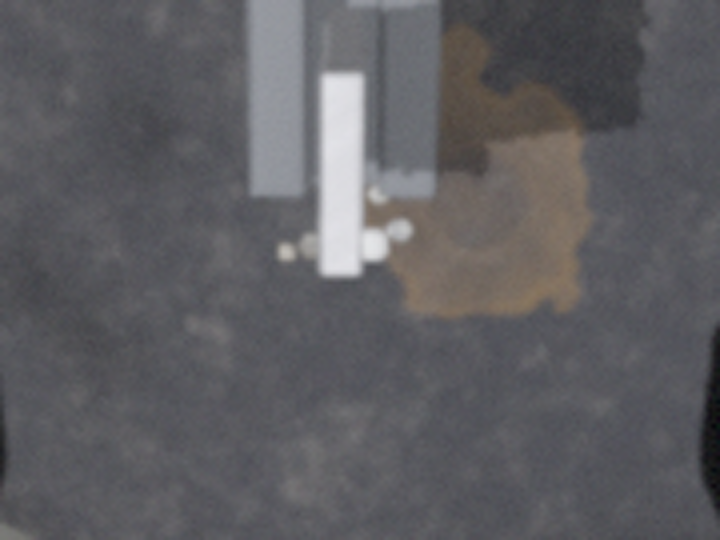

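```bash
python3 - <<'E'
from h import *
import pickle
c=pickle.load(open("c8.pkl","rb"))
P=np.array([atz(c,230+u/4,160+v/4,.082) for u,v in [(320,72),(365,72),(362,276),(318,276)]])
print(P.round(4),P.mean(0))
d=P[2]+P[3]-P[0]-P[1];print("yaw",np.degrees(np.arctan2(d[1],d[0])))
o=get_obs();Rm=q2R(o["eef_rot"]);print("tool delta cm",Rm.T@(P.mean(0)-[0,0,.0337]-o["eef_pos"])*100)
E
```

```text
[[ 0.4638 -0.2232  0.082 ]
 [ 0.4656 -0.2152  0.082 ]
 [ 0.5045 -0.2245  0.082 ]
 [ 0.5027 -0.2327  0.082 ]] [ 0.48416049 -0.22391759  0.082     ]
yaw -13.536124304019356
tool delta cm [-0.07977382 -0.03917934 11.53632329]
```

```bash
python3 -m inch '[{"delta_pos":[-0.08,-0.04,3],"rotation":[0,0,0.008]},{"delta_pos":[0,0,3],"rotation":[0,0,0]},{"delta_pos":[0,0,3],"rotation":[0,0,0]},{"delta_pos":[0,0,2.5],"rotation":[0,0,0]},{"delta_pos":[0,0,0],"rotation":[0,0,0]}]'
python3 -m inch '[{"delta_pos":[0,0,0],"rotation":[0,0,0]},{"delta_pos":[0,0,0],"rotation":[0,0,0]},{"delta_pos":[0,0,0],"rotation":[0,0,0]},{"delta_pos":[0,0,0],"rotation":[0,0,0]},{"delta_pos":[0,0,0],"rotation":[0,0,0]},{"delta_pos":[0,0,0],"rotation":[0,0,0]},{"delta_pos":[0,0,0],"rotation":[0,0,0]},{"delta_pos":[0,0,0],"rotation":[0,0,0]}]' 0
python3 - <<'E'
from h import *
c=cam("wrist");crop(c,230,160,410,340,4,"pics/w9.png")
o=get_obs();print(o["eef_pos"].round(4),o["wrist_force"],o["eef_rot"],o["opening"])
E
```

```text
time_s: 15.75
eef_pos: [0.4828, -0.2235, 0.0483]
eef_rot: [-0.001, 0.115, 0.993, 0.001]
wrist_force: [0.1, -0.4, -0.5]
opening: 0.998
time_s: 16.55
eef_pos: [0.4847, -0.2257, 0.0497]
eef_rot: [0.0, 0.116, 0.993, -0.0]
wrist_force: [-0.5, 0.5, 5.8]
opening: 0.082
[ 0.4847 -0.2257  0.0497] [-0.52974939  0.59300904  6.15012789] [ 4.00102909e-04  1.15883453e-01  9.93262717e-01 -2.02152834e-04] 0.08537522918439432
```

View pics/w9.png

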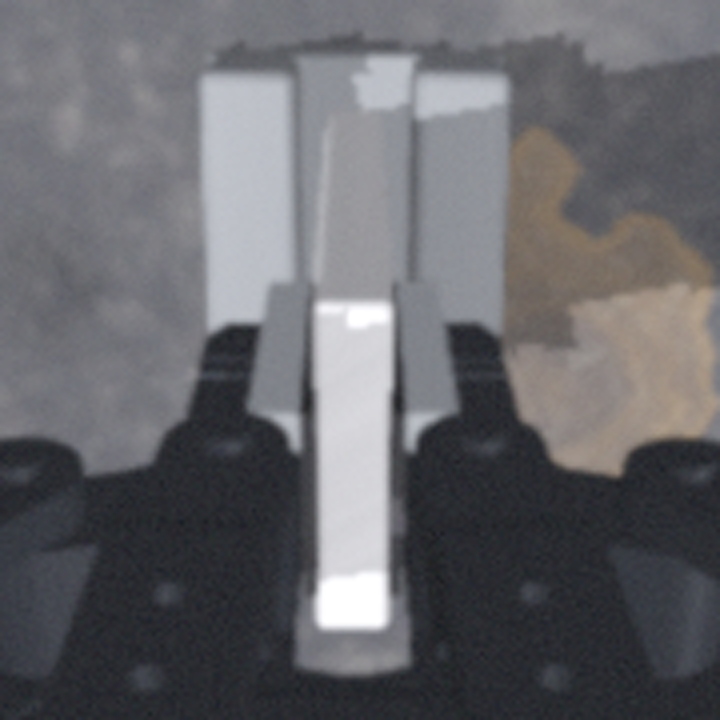

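```bash
python3 -m inch '[{"delta_pos":[0,0,-1],"rotation":[0,0,0]},{"delta_pos":[0,0,-3],"rotation":[0,0,0]},{"delta_pos":[0,0,-3],"rotation":[0,0,-0.124]},{"delta_pos":[0,0,-3],"rotation":[0,0,-0.124]},{"delta_pos":[0,0,0],"rotation":[0,0,0]},{"delta_pos":[0,0,0],"rotation":[0,0,0]}]'
python3 - <<'E'
from h import *
c=cam("wrist");crop(c,230,160,410,340,4,"pics/w10.png")
o=get_obs();print(o["eef_pos"].round(4),o["wrist_force"],q2R(o["eef_rot"]).round(4),o["opening"])
E
```

```text
time_s: 17.2
eef_pos: [0.4844, -0.2255, 0.1496]
eef_rot: [0.001, -0.007, 1.0, -0.0]
wrist_force: [-0.5, -0.6, -0.5]
opening: 0.083
[ 0.4837 -0.225   0.1484] [-0.1818915   0.19288709 -1.64004945] [[-9.999e-01 -1.410e-02 -9.000e-04]
 [-1.410e-02  9.999e-01  7.000e-04]
 [ 9.000e-04  7.000e-04 -1.000e+00]] 0.08475006799999088
```

View pics/w10.png

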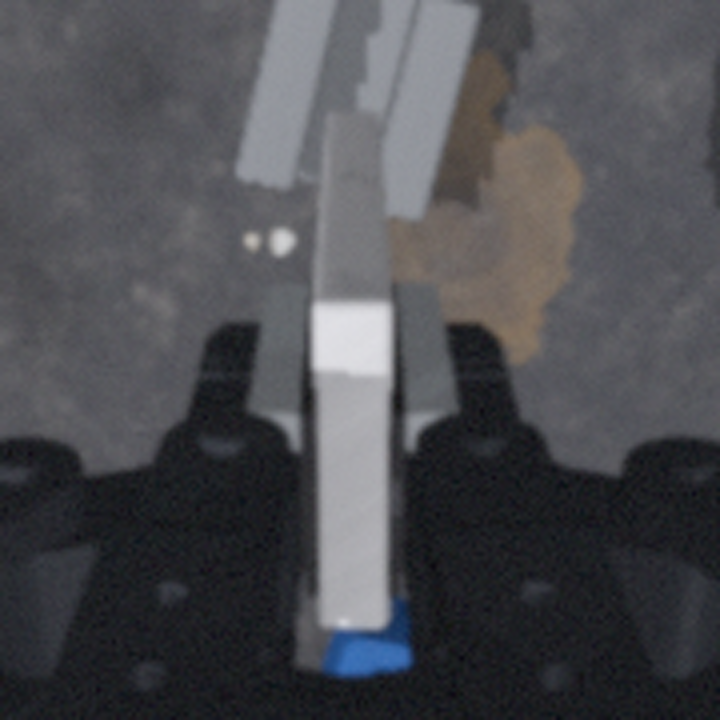

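```bash
python3 -m inch '[{"delta_pos":[-0.58,4.1,0],"rotation":[0,0,0]},{"delta_pos":[-0.58,4.1,0],"rotation":[0,0,0]},{"delta_pos":[-0.58,4.1,0],"rotation":[0,0,0]},{"delta_pos":[-0.58,4.1,0],"rotation":[0,0,0]},{"delta_pos":[-0.58,4.1,0],"rotation":[0,0,0]},{"delta_pos":[0,0,2],"rotation":[0,0,0]},{"delta_pos":[0,0,2],"rotation":[0,0,0]},{"delta_pos":[0,0,0],"rotation":[0,0,0]},{"delta_pos":[0,0,0],"rotation":[0,0,0]}]'
python3 - <<'E'
from h import *
import pickle
c=cam("wrist");cv2.imwrite("pics/w11.png",c["color"][:,:,::-1]);
s=cam("scene");crop(s,250,150,400,260,5,"pics/e11.png")
o=get_obs();print(o["eef_pos"].round(4),o["wrist_force"],q2R(o["eef_rot"]).round(4),o["opening"])
E
```

```text
time_s: 18.15
eef_pos: [0.5089, -0.0197, 0.1078]
eef_rot: [-0.002, -0.007, 1.0, 0.0]
wrist_force: [0.8, -0.6, -1.3]
opening: 0.083
[ 0.5103 -0.0204  0.1094] [ 0.02508447  0.00586847 -0.23481411] [[-9.999e-01 -1.470e-02  3.000e-04]
 [-1.470e-02  9.999e-01 -1.000e-04]
 [-3.000e-04 -1.000e-04 -1.000e+00]] 0.08018932099448287
```

View pics/w11.png

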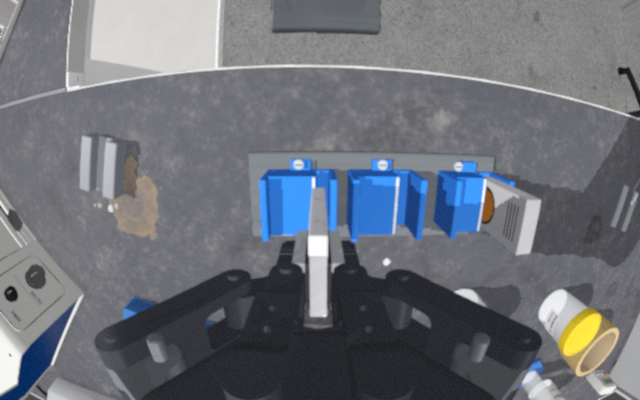

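View pics/e11.png

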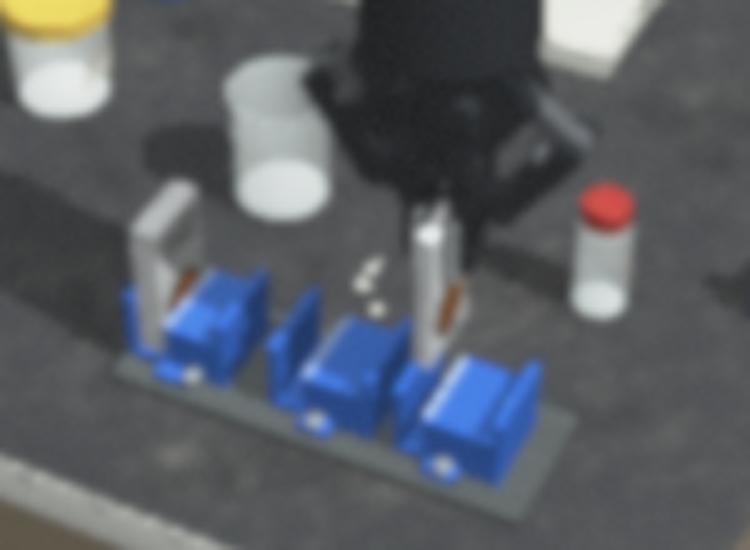

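```bash
python3 -m inch '[{"delta_pos":[0,0,1],"rotation":[0,0,0]},{"delta_pos":[0,0,0.6],"rotation":[0,0,0]},{"delta_pos":[0,0,0.3],"rotation":[0,0,0]},{"delta_pos":[0,0,0.2],"rotation":[0,0,0]}]' | grep -E "pos|force"
python3 -m inch '[{"delta_pos":[0,0,0.3],"rotation":[0,0,0]},{"delta_pos":[0,0,0.3],"rotation":[0,0,0]},{"delta_pos":[0,0,0.15],"rotation":[0,0,0]},{"delta_pos":[0,0,0],"rotation":[0,0,0]}]'| grep -E "pos|force"
for i in 1 2 3; do python3 -m inch '[{"delta_pos":[0,0.05,0],"rotation":[0,0,0]},{"delta_pos":[0,0.05,0],"rotation":[0,0,0]}]'| grep -E "pos|force"; done
```

```text
eef_pos: [0.5097, -0.02, 0.0875]
wrist_force: [-0.7, 0.8, -0.6]
eef_pos: [0.5099, -0.0199, 0.0803]
wrist_force: [0.1, 0.6, -0.5]
eef_pos: [0.5102, -0.019, 0.0807]
wrist_force: [0.0, -0.5, -1.1]
eef_pos: [0.5101, -0.0179, 0.0806]
wrist_force: [-0.9, 0.1, -1.0]
eef_pos: [0.51, -0.0169, 0.0805]
wrist_force: [-0.0, -0.4, -0.8]
```

```bash
for i in 1 2 3; do python3 -m inch '[{"delta_pos":[0,0.03,0],"rotation":[0,0,0]},{"delta_pos":[0,0,0],"rotation":[0,0,0]}]' | grep -E "pos|force"; done
```

```text
eef_pos: [0.51, -0.0167, 0.0805]
wrist_force: [0.3, 0.3, 0.6]
eef_pos: [0.51, -0.0164, 0.0805]
wrist_force: [-0.8, -0.3, -0.4]
eef_pos: [0.51, -0.016, 0.0805]
wrist_force: [-0.4, -0.4, -0.5]
```

```bash
for i in 1 2 3; do python3 -m inch '[{"delta_pos":[0,0.03,0],"rotation":[0,0,0]},{"delta_pos":[0,0,0],"rotation":[0,0,0]}]' | grep -E "pos|force"; done
```

```text
eef_pos: [0.5099, -0.0158, 0.0805]
wrist_force: [1.3, -1.0, -1.7]
eef_pos: [0.51, -0.0155, 0.0805]
wrist_force: [0.4, -0.0, -0.7]
eef_pos: [0.51, -0.0155, 0.0805]
wrist_force: [-0.6, -1.9, -1.3]
```

```bash
python3 -m inch '[{"delta_pos":[0,0.03,0],"rotation":[0,0,0]},{"delta_pos":[0,0,0],"rotation":[0,0,0]}]'; python3 -c "
from h import *
print(get_obs()['torque'],get_obs()['wrist_force'])"
```

```text
time_s: 21.05
eef_pos: [0.51, -0.0153, 0.0805]
eef_rot: [0.0, -0.008, 1.0, -0.0]
wrist_force: [-0.3, -3.7, -1.3]
opening: 0.082
[-0.84701349  0.06754611 -0.05193753] [-0.29944178 -3.73948999 -1.27321373]
```

```bash
python3 -m inch '[{"delta_pos":[0,-0.15,0],"rotation":[0,0,0]},{"delta_pos":[0,0,0.2],"rotation":[0,0,0]},{"delta_pos":[0,0,0],"rotation":[0,0,0]}]'| grep -E "pos|force"
for i in 1 2 3 4 ; do python3 -m inch '[{"delta_pos":[0,0,0.08],"rotation":[0,0,0]},{"delta_pos":[0,0,0],"rotation":[0,0,0]}]' | grep -E "pos|force"; done
```

```text
eef_pos: [0.5097, -0.016, 0.0782]
wrist_force: [0.5, 0.4, -1.5]
eef_pos: [0.5098, -0.0162, 0.0775]
wrist_force: [-0.5, -0.5, -0.1]
eef_pos: [0.5099, -0.0163, 0.0768]
wrist_force: [-0.4, 0.3, -0.8]
eef_pos: [0.5099, -0.0163, 0.076]
wrist_force: [0.9, -0.7, -1.3]
eef_pos: [0.5099, -0.0163, 0.0752]
wrist_force: [-0.6, -0.4, -0.8]
```

```bash
for i in 1 2 3 4 ; do python3 -m inch '[{"delta_pos":[0,0,0.1],"rotation":[0,0,0]},{"delta_pos":[0,0,0],"rotation":[0,0,0]}]' | grep -E "pos|force"; done
```

```text
eef_pos: [0.5099, -0.0164, 0.0742]
wrist_force: [-0.3, 0.7, -0.8]
eef_pos: [0.5099, -0.0164, 0.0732]
wrist_force: [-0.9, 0.1, -0.5]
eef_pos: [0.5099, -0.0164, 0.0722]
wrist_force: [0.4, -0.1, -1.6]
eef_pos: [0.5099, -0.0163, 0.0712]
wrist_force: [-0.2, -0.0, -1.8]
```

```bash
for i in 1 2 3 4; do python3 -m inch '[{"delta_pos":[0,0,0.15],"rotation":[0,0,0]},{"delta_pos":[0,0,0.15],"rotation":[0,0,0]}]' | grep -E "pos|force"; done
```

```text
eef_pos: [0.51, -0.0164, 0.0682]
wrist_force: [-0.4, 0.3, -0.8]
eef_pos: [0.5099, -0.0164, 0.0651]
wrist_force: [0.2, -0.2, -0.8]
eef_pos: [0.51, -0.0164, 0.0621]
wrist_force: [0.1, -0.5, -1.1]
eef_pos: [0.51, -0.0164, 0.0592]
wrist_force: [-0.1, 0.3, -0.9]
```

```bash
for i in 1 2 3 4 5; do python3 -m inch '[{"delta_pos":[0,0,0.05],"rotation":[0,0,0]},{"delta_pos":[0,0,0],"rotation":[0,0,0]}]' | grep -E "pos|force"; done
```

```text
eef_pos: [0.5099, -0.0163, 0.0587]
wrist_force: [-0.3, -0.1, -0.3]
eef_pos: [0.51, -0.0164, 0.0583]
wrist_force: [0.3, 1.6, -0.5]
eef_pos: [0.51, -0.0164, 0.0578]
wrist_force: [0.1, -1.0, -1.3]
eef_pos: [0.5099, -0.0163, 0.0572]
wrist_force: [0.8, -0.1, -0.9]
eef_pos: [0.5099, -0.0163, 0.0567]
wrist_force: [-0.1, -0.0, -1.2]
```

```bash
for i in 1 2 3; do python3 -m inch '[{"delta_pos":[0,0,0.04],"rotation":[0,0,0]},{"delta_pos":[0,0,0],"rotation":[0,0,0]}]' | grep -E "pos|force"; done
```

```text
eef_pos: [0.5099, -0.0164, 0.0563]
wrist_force: [0.9, -0.2, -1.4]
eef_pos: [0.5099, -0.0164, 0.0559]
wrist_force: [-0.1, -0.1, -0.6]
eef_pos: [0.5101, -0.0164, 0.0557]
wrist_force: [-0.3, -0.4, 0.0]
```

```bash
for i in 1 ; do python3 -m inch '[{"delta_pos":[0,0,0.04],"rotation":[0,0,0]},{"delta_pos":[0,0,0],"rotation":[0,0,0]}]' | grep -E "pos|force"; done
```

```text
eef_pos: [0.5101, -0.0164, 0.0556]
wrist_force: [-2.5, -0.5, 5.0]
```

```bash
python3 -m inch '[{"delta_pos":[0,0,-0.04],"rotation":[0,0,0]},{"delta_pos":[0,0,0],"rotation":[0,0,0]}]' | grep force
python3 -m inch '[{"delta_pos":[0,0,0],"rotation":[0,0,0]},{"delta_pos":[0,0,0],"rotation":[0,0,0]},{"delta_pos":[0,0,0],"rotation":[0,0,0]},{"delta_pos":[0,0,0],"rotation":[0,0,0]}]' 6
python3 -m inch '[{"delta_pos":[0,0,-2],"rotation":[0,0,0]},{"delta_pos":[0,0,-4],"rotation":[0,0,0]},{"delta_pos":[0,0,-4],"rotation":[0,0,0]},{"delta_pos":[3,0,-3],"rotation":[0,0,0]},{"delta_pos":[3,0,-1],"rotation":[0,0,0]},{"delta_pos":[1,2,0],"rotation":[0,0,0]},{"delta_pos":[0,2,0],"rotation":[0,0,0]},{"delta_pos":[0,0,0],"rotation":[0,0,0]},{"delta_pos":[0,0,0],"rotation":[0,0,0]},{"delta_pos":[0,0,0],"rotation":[0,0,0]}]'
python3 - <<'E'
from h import *
import pickle
c=cam("wrist");pickle.dump(c,open("c12.pkl","wb"));crop(c,200,150,420,300,3.6,"pics/w12.png")
s=cam("side");crop(s,220,140,400,290,4.4,"pics/d12.png")
s=cam("scene");crop(s,180,130,440,290,3,"pics/e12.png")
E
```

```text
wrist_force: [-1.2, -0.7, 1.9]
time_s: 26.15
eef_pos: [0.5099, -0.0164, 0.0555]
eef_rot: [-0.0, -0.008, 1.0, 0.0]
wrist_force: [-0.7, 0.4, -0.6]
opening: 0.702
time_s: 27.15
eef_pos: [0.4396, 0.022, 0.1955]
eef_rot: [-0.0, -0.008, 1.0, -0.0]
wrist_force: [0.2, -0.1, 0.0]
opening: 0.707
```

View pics/w12.png

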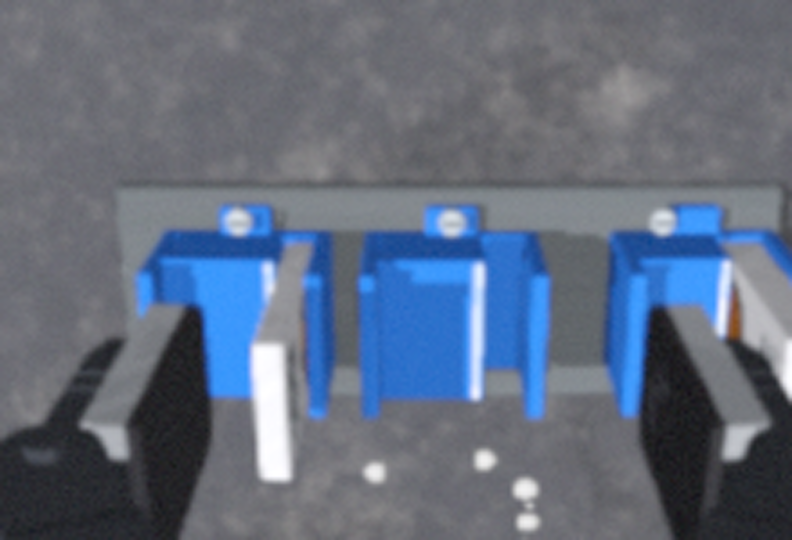

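View pics/d12.png

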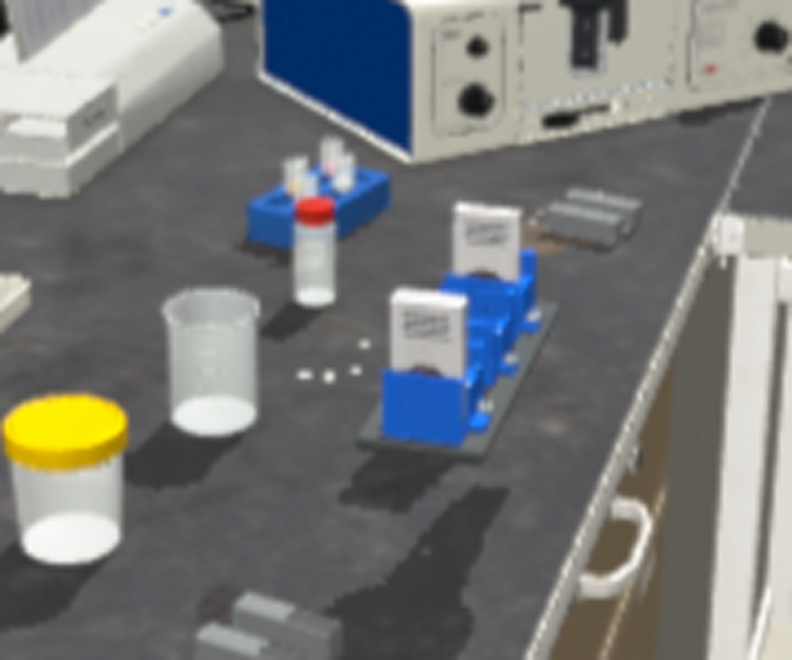

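View pics/e12.png

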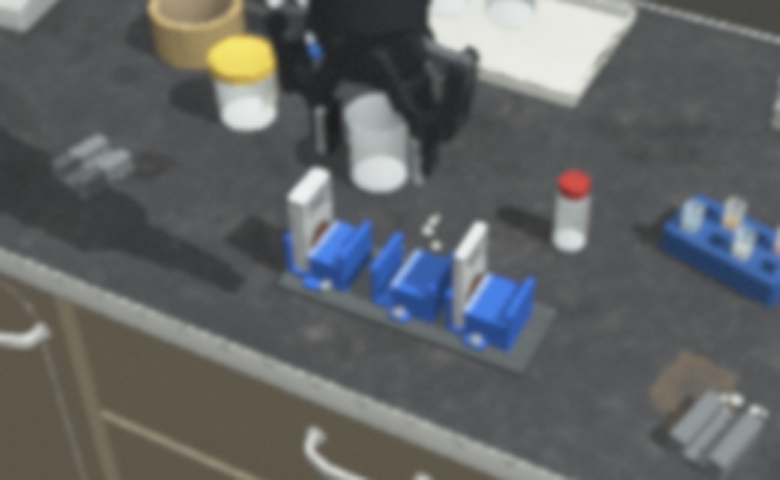

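```bash
python3 - <<'E'
from h import *
import pickle
c=pickle.load(open("c12.pkl","rb"))
P=np.array([atz(c,200+u/3.6,150+v/3.6,.088) for u,v in [(253,343),(286,343),(292,480),(259,479)]])
print(P.round(4),P.mean(0))
print(hand_in())
E
```

```text
[[ 0.4893 -0.0185  0.088 ]
 [ 0.489  -0.0103  0.088 ]
 [ 0.5289 -0.0101  0.088 ]
 [ 0.529  -0.0188  0.088 ]] [ 0.50904998 -0.01441342  0.088     ]
the job is handed in; nothing more can be done
None
```

I put both filters back in the rack and handed the job in at about 27 s; hand_in gave no verdict.

- **Thick filter (left stand):** It measured about 14 mm in the pictures. I felt the straight wall of the wide (+y) slot at under 3 N, backed off about 0.8 mm and lowered it.
- **Thin filter (right stand):** It measured about 8 mm. I put it in the narrow (-y) slot the same way, with at most 3.7 N against the wall.

**Seating:** Each filter met the floor at about 5 N. The tool height at that moment matched a filter bottom at 12 mm (to within about 0.3 mm), so both should be fully home. They then stood free when released.

**Last checks:** In the final pictures both filters look upright. The top of the thin filter measures 40 by 8 mm, at the height it should have when home, and is centred at x 0.509 m against about 0.510 m for the slot. The beaker, cup and vial look to be where they were, and the robot is clear of everything.

**Disagreements:**
- The cameras put the slot walls 1–3 mm further +y than I felt them, so I went by feel.
- The thin filter looked about 0.4° tilted in the hand.
- I did not measure how well the thick filter is centred in a final picture. I only know where I released it, at x 0.508 m, which was the target.

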